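# Reset the telescopic portion stop of a cheese log cutter and load the log

## Robot

A 7-joint arm with a two-finger parallel gripper is mounted at the origin on a cart in front of the work surface, level with it; the furniture and walls round the work are solid. World frame = base frame: x ahead of the robot, y to its left, z up, the work surface at z = 0. Lengths are in m, angles in degrees, forces in N, time in s.
With the tool pointing down it reaches from about 0.425 to 0.875 m from the base axis. Payload 9.9 kg.
Tool frame: the origin (TCP) lies midway between the tips of the shut fingers; the grasp point (between the pads) lies 19 mm behind it; y points along the fingers, x is the direction in which the jaws open and shut, and the axes are right-handed (so a half turn about y gives the same grasp; the last joint's range is limited). The gripper opens to 85 mm and grips with 20 to 120 N. Pads are 22 mm wide; open, the fingers measure 114 mm over their backs; the gripper's body (76 mm by 85 mm) begins 54 mm behind the grasp point. The pads swing forward as they close: fully open they stand 13 mm farther back than shut.
Start: joints at [-68.572, 32.985, 1.427, 82.34, -0.859, 64.687, -3.237], TCP at [0.298, 0.605, 0.231] pointing down, gripper open.
Joint ranges: [-157.87, 157.87], [-19.46, 123.44], [-87.15, 90], [11.01, 140.99], [-62.26, 242.26], [9.8, 113.94], [-161.44, 161.44]. Speed limits (degrees/s): [127.2, 127.2, 172.46, 172.46, 180, 180, 180].

## Interface

Orientations are given as [roll, pitch, yaw] about the fixed x, y, z axes, in that order (R = Rz(yaw) Ry(pitch) Rx(roll)).
In Python, from rig import readout, eyes, order gives the robot as it stands.
- The arm moves only by the shell command python3 -m inch 'ROWS'. ROWS is JSON, a list of rows, each a list of 7 numbers: the turn, a rotation vector about the tool's x, y, z in rad, then the shift along the tool's x, y, z in m, then the closure, from -1 (fully open) to 1 (shut). A call has exactly 5 rows; each row is the pose to reach, as a shift and turn from the pose commanded when the call began, along the tool's axes at that moment; what a row does not reach only later rows make up. A row lasts 1/12 s, in which the tool goes at most 41.7 mm and 7.16 degrees, less where a joint would pass 70% of its speed; a pose out of reach is approached as far as the arm can. A call with a gripper value outside its range is refused whole. The fingers move at their own pace and stop on an object; the grip force is fixed at half the most. Time passes only in rows, so rows that repeat a pose let the fingers close, or fill a call up. It gives the time, the measured TCP pose, the force and the opening at its end, in the units of the state.
- readout.get_obs(): the state, without advancing time (a new reading comes with each control period).
- eyes.get_image(name): name is "side" or "top" or "wrist"; returns a dict with "color" (400x640x3 uint8, blue, green, red), "fx", "fy", "cx", "cy" (pixels), "world_from_camera" (4x4, takes a point from camera to world coordinates); the wrist camera has in their place "mount" (4x4, takes a point from camera to tool coordinates, whose origin is the TCP and whose axes are the tool frame's). Camera axes: x right, y down, z forward; pixel columns grow to the right and rows downward; lengths in m; the calibration is good to about 2 mm. A picture is of the moment at which its call begins: read the wrist's pose just before it. There is no depth.
- order.close_job(): hands the job in, once; it reports no verdict.
The state is a dict: "time_s": time; "joint_positions": joint angles; "dq": joint speeds; "joint_efforts": joint torques, N m; "ee_pos": TCP position; "orientation": TCP orientation; "contact_force": force on the tool from outside, world axes, zero at the start; "wrist_torque": the same for the moment, N m; "opening": opening from 0.0 (shut) to 1.0 (fully open).
Only numpy, scipy, OpenCV 4.12 (cv2) and the standard library are available. Lean on these libraries where they do the work, as an engineer would, in place of code of your own. Each camera call takes 0.05 s, during which the arm holds its last target. There are 200 camera calls.

## Task

On the marble cheese-log portioner, set the telescopic stop for the longest portions: squeeze its spring button flush and slide the square tube outwards until the button pops out through the next hole, and on in the same way until it has clicked out of the last of the three holes. Then lay the loose grey cheese log in the cradle with its end up against the stop plate, and let go. Do not drag the portioner about by the locked stop, and leave the other things on the counter alone.

Things in the scene. Friction and masses are not known exactly. Their poses are not given: they have to be found in the camera images.
- portioner: Loose marble slab with steel fittings, 3.5 kg, 180 (x) x 270 (y), on rubber feet, top at z 22; a sideways pull over about 11 to 20 N drags it. Origin: underside, below the button; x goes from rail to log, y along both, the way the stop is drawn out. Front, x -45: the stop rail. Behind, x 30: the log cradle. At x 90, y -5: hinge of a cutting bow fixed up, leaning back to x 187, z 240.
- portion_stop (a joint): How far the stop is drawn out in +y (m): 0 at the start (button in the first hole), 0.030 in the second, 0.060 in the last; 1.2 mm play. A 30 x 30 square aluminium tube, 110 long, along the slab's y, axis at x -45, z 58, spanning y -85 to 25 at 0, sliding over a fixed inner tube. Unlocked it slides with 2 to 6 N and stays put; 8 to 4 mm before a hole the dome pushes it on, then it stops dead.
- button (a joint): Brass spring button, 12 mm thick with a round dome, in the fixed inner tube, so it stays put as the outer tube slides. 0 = fully out, grows as it is pressed (m): 0.0065 = flush with the outer tube, 0.0085 = under its 2 mm wall. Spring 5 N out, 7 N under the wall. Pressed flush, the dome lets the tube be slid off it; fully out it locks.
- button_tip (a point): Tip of the button's dome, at slab x -66.5, y 0, z 58 when out (6.5 in front of the tube's front face). It points to -x of the slab, towards the robot. Squeezing the tube across x here, one finger on the button, the other on the tube's back, presses it flush. Axes as the slab's.
- stop_face (a point): On the stop plate's face that meets the log: on the log line, 7.5 above the slab's top (bottom of a log in the cradle). At slab x 30, y 25 + the joint's travel, z 29.5; axes as the slab's. The plate (6 thick, 50 wide there, z 34 to 74) is carried on the tube's outer end and reaches over the cradle; the log lies on its -y side.
- cradle_mid (a point): Middle of the cradle, slab x 30, y 0, z 29.5: two steel bars of 10 dia lying on the slab along y, 26 apart, y -118 to 100, tops at z 32. The log lies lengthwise in the groove between them, its underside near z 30. Axes as the slab's.
- cheese_log: Grey goat-cheese log, firm, 144 long (its y), 42 wide (x), 38 tall, 0.15 to 0.3 kg, lying alone on the counter left of the half wheels. Origin: centre of its underside, ends at y +-72. Take it across x, near its middle.
- honey_pot: glass jar of honey with a grey lid, 71 dia x 110 tall, one of two jars by the wire slicer; a bystander. Origin: centre of its foot.
- jam_pot: glass jar of red jam with a white lid, 75 dia x 112 tall, the other jar by the wire slicer; a bystander. Origin: centre of its foot.
- drum_cheese_a: small white drum-shaped cheese, 62 dia x 72 tall, left of the row of half wheels; a bystander. Origin: centre of its foot.
- price_sign: black price card on a thin post with a round foot, 75 wide x 106 tall; a bystander. Origin: centre of its foot.
- pyramid_cheese: pale pyramid-shaped cheese, 77 x 79 x 80 tall, on the counter in front of the wire slicer; a bystander. Origin: centre of its foot.
- ash_brick_a: grey truncated-pyramid cheese, 57 x 63 x 54 tall, between the half wheels and the wire slicer; a bystander. Origin: centre of its foot.

How it is judged (in metres and radians):
On the way:
1. the button has popped out of the last hole: the stop is locked fully drawn out (value of joint portion_stop between 0.057 and 0.063 m and value of joint button below 0.002 m), for 0.2 s.
At the end, for the whole second after the job is handed in: The stop is locked in the last hole (drawn out 57 to 63 mm, button out to within 2 mm); the log lies at rest on the cradle bars, within 10 mm and 0.1 rad of the cradle's line, its end against the stop plate (its middle 69 to 75.5 mm from the plate's face) (all of step 1 and y of cheese_log in the frame of stop_face between -0.0755 and -0.069 m and x of cheese_log in the frame of stop_face between -0.01 and 0.01 m and z of cheese_log in the frame of stop_face between -0.008 and 0.01 m and angle between the y axis of cheese_log and the y axis of portioner, either way round below 0.1 rad and linear speed of each of cheese_log, portioner below 0.01 m/s); the robot touches nothing.
It fails at once if the portioner is dragged more than 15 mm (distance of portioner from where it was at the start of the episode above 0.015 m).
It fails at once if another thing on the counter is moved more than 20 mm (distance of any of honey_pot, jam_pot, drum_cheese_a, price_sign, pyramid_cheese, ash_brick_a from where it was at the start of the episode above 0.02 m).
It also fails if it takes over 67 s, if anything falls off the work surface, if the arm or the gripper's body presses on something with over 40 N, if the wrist force passes 120 N, or if a joint passes its speed limit or range.

## Working session

There is one attempt and no reset: what is moved stays moved. The work goes in short steps, Python scripts to look and compute and a shell command to move; the robot and the scene stay as the last step left them, time stands still between calls to the robot, and variables do not carry over. Pictures are saved under pics/ and viewed, about 8 in all and at most 12, crops included, and the job is handed in when it is done.

```bash
ls; mkdir -p pics
python3 - <<'E'
from rig import readout, eyes
import cv2, numpy as np
print(readout.get_obs())
for n in("side","top","wrist"):
    im=eyes.get_image(n); cv2.imwrite(f"pics/{n}0.png",im["color"])
    print(n,im["fx"],im["fy"],im["cx"],im["cy"],np.round(im.get("world_from_camera",im.get("mount")),4).tolist())
E
```

```text
pics
{'time_s': 0.0, 'joint_positions': array([-68.57157678,  33.03369663,   1.42253698,  82.38806181,
        -0.85971858,  64.68610553,  -3.23698338]), 'dq': array([-0.04887567,  0.09313923, -0.00574319, -0.02195765, -0.01760347,
       -0.0324219 ,  0.00818662]), 'joint_efforts': array([-1.59045480e-04, -7.65738773e+01,  2.25028016e+00, -2.86004055e+01,
        1.53533136e-02,  1.21960288e-02,  1.26485548e-05]), 'ee_pos': array([0.29811081, 0.60508155, 0.23042011]), 'orientation': array([-90.0043739 ,   0.09720829,  63.77299607]), 'contact_force': array([-0.49875505,  0.41872326,  0.22613851]), 'wrist_torque': array([-0.01137739, -0.03754703,  0.0438586 ]), 'opening': 0.9999736400329737}
side 469.9676516408835 469.9676516408835 317.1264863899283 199.50880050114458 [[0.9321, -0.1283, 0.3387, 0.1407], [-0.3618, -0.3697, 0.8558, -1.1965], [0.0154, -0.9203, -0.391, 0.6234], [0.0, 0.0, 0.0, 1.0]]
top 448.06178800715486 448.06178800715486 325.2319350471891 202.24131109070353 [[0.0162, -0.996, 0.0881, 0.5218], [-0.9998, -0.0167, -0.0057, 0.0586], [0.0072, -0.088, -0.9961, 1.3334], [0.0, 0.0, 0.0, 1.0]]
wrist 323.52287779455327 323.52287779455327 326.52512621188714 197.57483610965718 [[1.0, -0.0001, -0.0013, 0.0001], [0.0012, -0.2899, 0.9571, -0.1421], [-0.0004, -0.9571, -0.2899, 0.0738], [0.0, 0.0, 0.0, 1.0]]
```

View pics/top0.png

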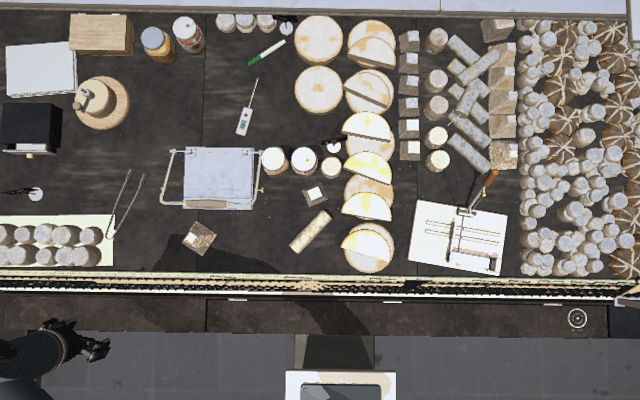

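View pics/side0.png

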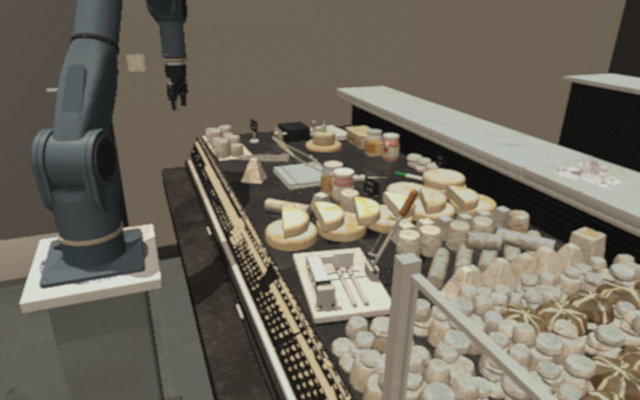

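The top view shows the portioner at about (458,237) and the log at (310,231), with the half wheels between them. In the side view, the portioner is at (340,280). I'll crop both for detail.

Run:
```python
import cv2, numpy as np
t=cv2.imread("pics/top0.png")[165:285,280:520]; s=cv2.imread("pics/side0.png")[180:330,250:410]
t=cv2.resize(t,(800,400),interpolation=cv2.INTER_CUBIC)
cv2.imwrite("pics/c1.png",t)
cv2.imwrite("pics/c2.png",cv2.resize(s,(640,600),interpolation=cv2.INTER_CUBIC))
```

```text
(no output)
```

View pics/c1.png

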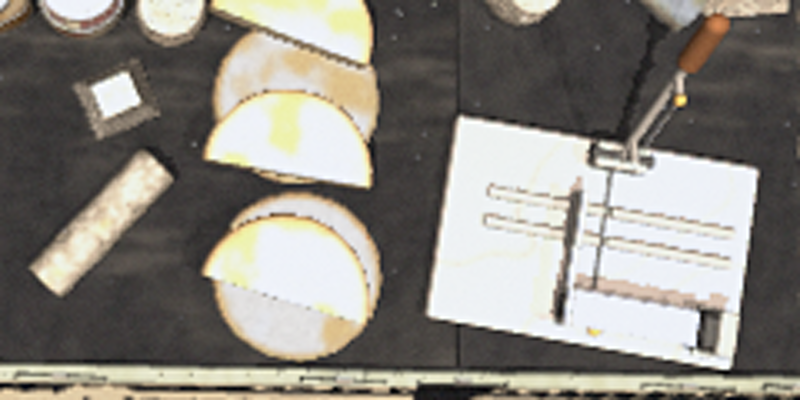

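View pics/c2.png

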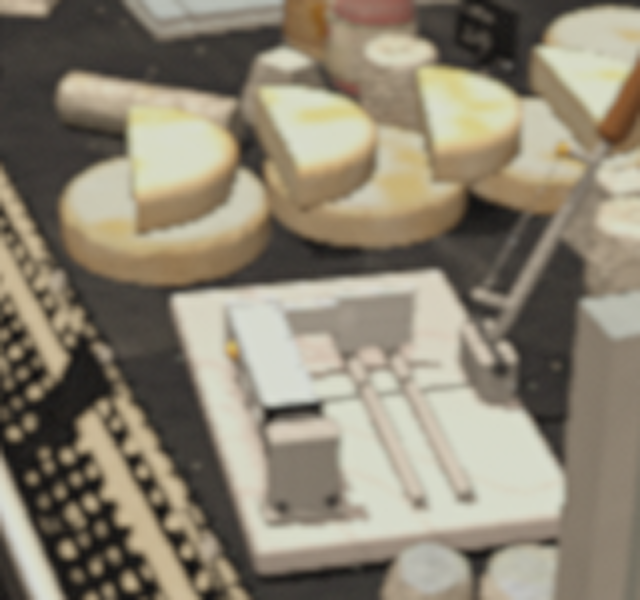

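The top crop shows:
- slab corners at about (457,115), (758,170), (735,368) and (428,317)
- the button, yellow, at (595,330)
- the log, running (45,280) to (160,165)

In the side crop, the button is at about (232,350). Next I'll locate these by mask.

```bash
cat > h.py <<'E'
import numpy as np, cv2
from scipy.spatial.transform import Rotation as Ro
C={"top":(448.0618,325.2319,202.2413,[[0.0162,-0.996,0.0881,0.5218],[-0.9998,-0.0167,-0.0057,0.0586],[0.0072,-0.088,-0.9961,1.3334]]),
"side":(469.9677,317.1265,199.5088,[[0.9321,-0.1283,0.3387,0.1407],[-0.3618,-0.3697,0.8558,-1.1965],[0.0154,-0.9203,-0.391,0.6234]])}
WM=np.array([[1.0,-0.0001,-0.0013,0.0001],[0.0012,-0.2899,0.9571,-0.1421],[-0.0004,-0.9571,-0.2899,0.0738]])
def ray(cam,uv):
    f,cx,cy,M=C[cam];M=np.array(M);return M[:,3],M[:,:3]@np.array([(uv[0]-cx)/f,(uv[1]-cy)/f,1])
def wray(uv,p,rpy):
    R=Ro.from_euler('xyz',rpy,degrees=True).as_matrix()
    d=WM[:,:3]@np.array([(uv[0]-326.525)/323.523,(uv[1]-197.575)/323.523,1]);return R@WM[:,3]+p,R@d
def atz(r,z): o,d=r;return o+d*(z-o[2])/d[2]
def move(p,yaw):
    "shift/turn in tool axes from present to (p,yaw) pointing down"
    from rig import readout
    s=readout.get_obs();R=Ro.from_euler('xyz',s['orientation'],degrees=True);T=Ro.from_euler('xyz',[-90,0,yaw],degrees=True)
    return np.round(np.r_[(R.inv()*T).as_rotvec(),R.inv().apply(np.array(p)-s['ee_pos'])],4)
E
python3 - <<'E'
from h import *
t=cv2.imread("pics/top0.png");h=cv2.cvtColor(t,cv2.COLOR_BGR2HSV)
m=np.zeros(t.shape[:2],np.uint8);m[190:278,404:515]=255
w=cv2.inRange(h,(0,0,165),(180,60,255))&m
w=cv2.morphologyEx(w,cv2.MORPH_CLOSE,np.ones((7,7)))
c=max(cv2.findContours(w,0,2)[0],key=cv2.contourArea);r=cv2.minAreaRect(c);b=cv2.boxPoints(r)
P=np.array([atz(ray("top",q),.022) for q in b]);print("slab px",b.tolist(),"\n",P.round(4).tolist())
print("sides",[np.linalg.norm(P[i]-P[i-1]).round(4) for i in range(4)])
y=cv2.inRange(h,(18,110,120),(35,255,255))&m;n,l,s,ce=cv2.connectedComponentsWithStats(y);print(ce[1:].round(1).tolist(),s[1:,4])
q=(280+595/3.3333,165+330/3.3333)
print("button top",atz(ray("top",q),.058).round(4))
sd=cv2.imread("pics/side0.png");hs=cv2.cvtColor(sd,cv2.COLOR_BGR2HSV);y=cv2.inRange(hs[255:280,300:318],(15,120,100),(35,255,255));a=np.argwhere(y).mean(0)[::-1]+[300,255];print("side btn",a,atz(ray("side",a),.058).round(4))
o1,d1=ray("top",q);o2,d2=ray("side",a);k=np.linalg.lstsq(np.c_[d1,-d2],o2-o1,rcond=None)[0];print("tri",(o1+d1*k[0]).round(4),(o2+d2*k[1]).round(4))
m[:]=0;m[203:260,283:336]=255
w=cv2.inRange(h,(0,0,85),(180,255,255))&m
cs=[c for c in cv2.findContours(w,0,2)[0] if cv2.contourArea(c)>100]
for c in cs:
    r=cv2.minAreaRect(c);b=cv2.boxPoints(r);P=np.array([atz(ray("top",q),.03) for q in b]);print("log",r,P[:,:2].round(4).tolist(),P.mean(0).round(4))
E
```

```text
slab px [[407.2364807128906, 261.2869567871094], [419.3861389160156, 183.5290985107422], [511.1153869628906, 197.86178588867188], [498.9657287597656, 275.61962890625]] 
 [[0.4694, -0.1901, 0.022], [0.6979, -0.2261, 0.022], [0.66, -0.4969, 0.022], [0.4324, -0.4569, 0.022]]
sides [np.float64(0.2693), np.float64(0.2313), np.float64(0.2735), np.float64(0.2311)]
[[483.6, 194.9], [457.5, 264.0]] [8 2]
button top [ 0.4656 -0.3285  0.058 ]
side btn [307.66666667 267.33333333] [ 0.4659 -0.323   0.058 ]
tri [ 0.4657 -0.3277  0.0608] [ 0.4643 -0.3272  0.0607]
log ((313.2967224121094, 234.66351318359375), (23.137929916381836, 50.41379165649414), 43.602821350097656) [[0.5112, 0.1582], [0.6188, 0.0594], [0.5731, 0.0099], [0.4661, 0.1088]] [0.5423 0.0841 0.03  ]
```

```bash
cat >> h.py <<'E'
def chain(*wps):
    from rig import readout
    s=readout.get_obs();p=s['ee_pos'];R=Ro.from_euler('xyz',s['orientation'],degrees=True)
    for q,yaw in wps:
        T=Ro.from_euler('xyz',[-90,0,yaw],degrees=True)
        print(np.round(np.r_[(R.inv()*T).as_rotvec(),R.inv().apply(np.array(q)-p)],4).tolist());p,R=np.array(q),T
E
python3 -c "
from h import *
chain(((.37,.43,.23),46),((.46,.25,.23),28),((.5,.06,.23),10),((.5,-.14,.22),-9),((.487,-.33,.20),-9))"
```

```text
[0.0003, 0.3101, -0.0012, -0.1254, 0.0008, -0.1418]
[0.0, 0.3142, -0.0, -0.067, -0.0, -0.1898]
[-0.0, 0.3142, -0.0, -0.0539, -0.0, -0.1865]
[0.0, 0.3316, -0.0, -0.0347, 0.01, -0.197]
[0.0, 0.0, 0.0, 0.0169, 0.02, -0.1897]
```

```bash
python3 -m inch '[[0,0.062,0,-0.025,0,-0.028,-1],[0,0.124,0,-0.05,0,-0.057,-1],[0,0.186,0,-0.075,0,-0.085,-1],[0,0.248,0,-0.1,0,-0.113,-1],[0,0.31,0,-0.125,0,-0.142,-1]]'
python3 -m inch '[[0,0.063,0,-0.013,0,-0.038,-1],[0,0.126,0,-0.027,0,-0.076,-1],[0,0.188,0,-0.04,0,-0.114,-1],[0,0.251,0,-0.054,0,-0.152,-1],[0,0.314,0,-0.067,0,-0.19,-1]]'
python3 -m inch '[[0,0.063,0,-0.011,0,-0.037,-1],[0,0.126,0,-0.022,0,-0.075,-1],[0,0.188,0,-0.032,0,-0.112,-1],[0,0.251,0,-0.043,0,-0.149,-1],[0,0.314,0,-0.054,0,-0.187,-1]]'
python3 -m inch '[[0,0.066,0,-0.007,0.002,-0.039,-1],[0,0.133,0,-0.014,0.004,-0.079,-1],[0,0.199,0,-0.021,0.006,-0.118,-1],[0,0.265,0,-0.028,0.008,-0.158,-1],[0,0.332,0,-0.035,0.01,-0.197,-1]]'
python3 -m inch '[[0,0,0,0.004,0.004,-0.04,-1],[0,0,0,0.008,0.008,-0.08,-1],[0,0,0,0.012,0.012,-0.12,-1],[0,0,0,0.017,0.02,-0.16,-1],[0,0,0,0.017,0.02,-0.19,-1]]'
python3 -m inch '[[0,0,0,0,0,0,-1],[0,0,0,0,0,0,-1],[0,0,0,0,0,0,-1],[0,0,0,0,0,0,-1],[0,0,0,0,0,0,-1]]'
python3 - <<'E'
from rig import readout, eyes
import cv2
s=readout.get_obs();print(s['ee_pos'],s['orientation']);cv2.imwrite("pics/w1.png",eyes.get_image("wrist")["color"])
E
```

```text
time_s: 0.57
ee_pos: [0.3705, 0.4289, 0.2311]
orientation: [-90.0, 0.0, 45.9]
contact_force: [1.5, 0.5, 0.3]
opening: 1.0
time_s: 0.98
ee_pos: [0.4609, 0.2485, 0.2314]
orientation: [-90.0, 0.0, 27.8]
contact_force: [0.8, 0.2, -0.0]
opening: 0.994
time_s: 1.4
ee_pos: [0.5007, 0.0583, 0.2313]
orientation: [-90.0, -0.0, 9.9]
contact_force: [1.4, -0.2, 0.7]
opening: 1.002
time_s: 1.82
ee_pos: [0.5002, -0.142, 0.2213]
orientation: [-90.0, -0.0, -9.2]
contact_force: [0.6, 0.6, 0.7]
opening: 1.001
time_s: 2.23
ee_pos: [0.4867, -0.3335, 0.2]
orientation: [-90.0, 0.1, -9.1]
contact_force: [0.4, 0.4, -1.6]
opening: 1.003
time_s: 2.65
ee_pos: [0.4884, -0.3288, 0.2014]
orientation: [-90.0, -0.0, -8.9]
contact_force: [0.1, 0.5, -0.3]
opening: 1.003
[ 0.48838613 -0.32879992  0.2013718 ] [-8.99579934e+01 -9.02333296e-03 -8.86149580e+00]
```

View pics/w1.png

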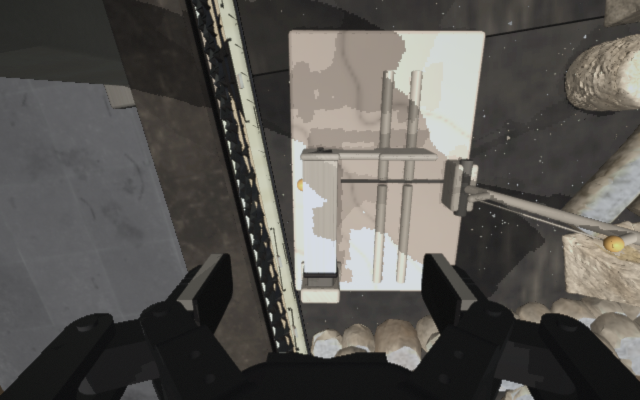

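The wrist view shows the button at (299,184). The tube spans columns 303–340, the plate is at row 154, and the bars run from (390,72)/(417,72) to (378,281)/(403,281).

Run:
```python
from h import *
p=np.array([0.48838613,-0.32879992,0.2013718]);o=[-89.958,-.009,-8.8615]
W=lambda u,z:atz(wray(u,p,o),z)
im=cv2.imread("pics/w1.png");h=cv2.cvtColor(im,cv2.COLOR_BGR2HSV)
y=cv2.inRange(h[170:200,290:310],(12,110,90),(38,255,255));a=np.argwhere(y);print("btn px",a.mean(0)[::-1]+[290,170],len(a),a[:,1].min()+290)
for n,u,v,z in(("barL",(390,72),(378,281),.032),("barR",(417,72),(403,281),.032),("tubeL",(303,160),(303,270),.073),("tubeR",(340,160),(338,270),.073),("slabL",(290,35),(295,285),.022),("slabR",(485,35),(459,288),.022)):
    A,B=W(u,z),W(v,z);d=A-B;print(n,A[:2].round(4),B[:2].round(4),"yaw",np.degrees(np.arctan2(-d[0],d[1])).round(2))
b=W(a.mean(0)[::-1]+[290,170],.058);print("btn",b.round(4))
```

```text
btn px [299.40909091 183.90909091] 22 298
barL [ 0.5596 -0.2411] [ 0.5257 -0.4515] yaw -9.16
barR [ 0.5837 -0.2448] [ 0.5527 -0.4557] yaw -8.36
tubeL [ 0.4724 -0.3009] [ 0.4542 -0.4033] yaw -10.09
tubeR [ 0.5033 -0.3057] [ 0.4866 -0.4084] yaw -9.23
slabL [ 0.4756 -0.1956] [ 0.4333 -0.4484] yaw -9.5
slabR [ 0.6492 -0.2227] [ 0.6163 -0.4808] yaw -7.27
btn [ 0.4638 -0.3245  0.058 ]
```

```bash
python3 -m inch '[[0,0,0,-0.005,0.02,0,-0.4],[0,0,0,-0.005,0.04,0,-0.4],[0,0,0,-0.005,0.06,0,-0.4],[0,0,0,-0.005,0.08,0,-0.4],[0,0,0,-0.005,0.1,0,-0.4]]'
python3 -m inch '[[0,0,0,0,0,0,-0.4],[0,0,0,0,0,0,-0.4],[0,0,0,0,0,0,-0.4],[0,0,0,0,0,0,-0.4],[0,0,0,0,0,0,-0.4]]'
python3 - <<'E'
from h import *
from rig import readout, eyes
print(move((.4832,-.3276,.036),-9))
cv2.imwrite("pics/w2.png",eyes.get_image("wrist")["color"])
E
```

```text
time_s: 3.12
ee_pos: [0.4833, -0.3286, 0.1007]
orientation: [-90.0, -0.0, -8.9]
contact_force: [0.4, -0.9, 0.0]
opening: 0.7
time_s: 3.53
ee_pos: [0.4834, -0.3299, 0.1026]
orientation: [-90.0, -0.1, -9.0]
contact_force: [0.3, 0.5, -0.3]
opening: 0.702
[ 0.0007  0.0003  0.0019 -0.0007  0.0666  0.0023]
```

View pics/w2.png

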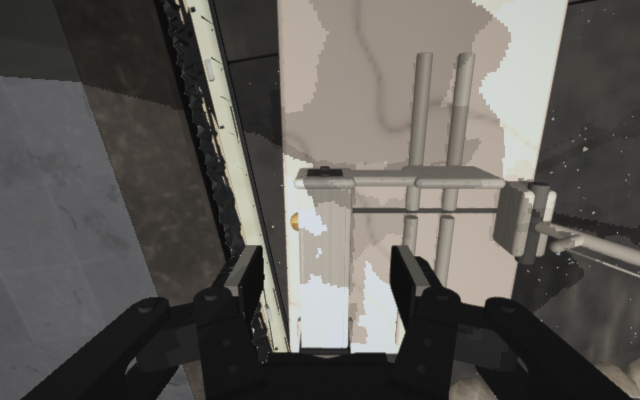

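The wrist view shows the tube (columns 301–350) centred between the jaws (262 and 392), with the button at (296,221). I'll descend and squeeze.

```bash
python3 -m inch '[[0,0,0,-0.0005,0.02,0.001,-0.4],[0,0,0,-0.0005,0.04,0.001,-0.4],[0,0,0,-0.0005,0.055,0.001,-0.4],[0,0,0,-0.0005,0.066,0.001,-0.4],[0,0,0,-0.0005,0.066,0.001,-0.4]]'
python3 -m inch '[[0,0,0,0,0,0,0],[0,0,0,0,0,0,0.1],[0,0,0,0,0,0,0.15],[0,0,0,0,0,0,0.2],[0,0,0,0,0,0,0.25]]'
python3 -m inch '[[0,0,0,0,0,0,0.3],[0,0,0,0,0,0,0.35],[0,0,0,0,0,0,0.4],[0,0,0,0,0,0,0.5],[0,0,0,0,0,0,0.6]]'
```

```text
time_s: 4.0
ee_pos: [0.4817, -0.328, 0.0338]
orientation: [-89.9, 0.1, -9.0]
contact_force: [-0.0, 0.4, -0.0]
opening: 0.702
time_s: 4.42
ee_pos: [0.4814, -0.3287, 0.0362]
orientation: [-90.0, 0.0, -9.0]
contact_force: [-5.0, 0.7, 1.9]
opening: 0.375
time_s: 4.83
ee_pos: [0.4825, -0.329, 0.0365]
orientation: [-90.0, -0.1, -9.0]
contact_force: [-2.9, 1.4, 8.8]
opening: 0.342
```

Opening 0.342 is about 29 mm, so the button is flush. Slide.

```bash
python3 -m inch '[[0,0,0,0,0,0.002,0.6],[0,0,0,0,0,0.004,0.6],[0,0,0,0,0,0.006,0.6],[0,0,0,0,0,0.008,0.6],[0,0,0,0,0,0.01,0.6]]'
python3 -m inch '[[0,0,0,0,0,0.002,0.6],[0,0,0,0,0,0.004,0.6],[0,0,0,0,0,0.006,0.6],[0,0,0,0,0,0.008,0.6],[0,0,0,0,0,0.01,0.6]]'
python3 - <<'E'
from rig import readout, eyes
import cv2
for n in ("wrist","top"):cv2.imwrite(f"pics/{n}3.png",eyes.get_image(n)["color"])
a=cv2.imread("pics/wrist3.png");b=cv2.resize(cv2.imread("pics/top3.png")[165:285,400:520],(400,400),interpolation=cv2.INTER_CUBIC)
cv2.imwrite("pics/j3.png",cv2.hconcat([a[:,140:540],b]))
E
```

```text
time_s: 5.25
ee_pos: [0.4836, -0.3226, 0.0365]
orientation: [-90.3, -0.1, -9.1]
contact_force: [-3.0, -9.1, 2.3]
opening: 0.344
time_s: 5.67
ee_pos: [0.4854, -0.3112, 0.0365]
orientation: [-90.2, -0.1, -9.1]
contact_force: [-4.0, -5.4, 5.0]
opening: 0.343
```

View pics/j3.png

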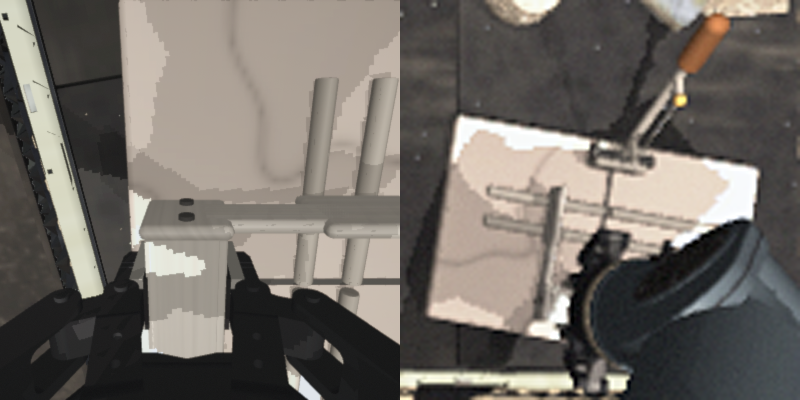

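The plate has moved about 17 mm while the slab corners stay put at (457,115) and (758,170). I'll continue in small steps and watch the force.

```bash
python3 -m inch '[[0,0,0,0,0,0.001,0.6],[0,0,0,0,0,0.002,0.6],[0,0,0,0,0,0.003,0.6],[0,0,0,0,0,0.004,0.6],[0,0,0,0,0,0.005,0.6]]'
python3 -m inch '[[0,0,0,0,0,0.001,0.6],[0,0,0,0,0,0.002,0.6],[0,0,0,0,0,0.003,0.6],[0,0,0,0,0,0.003,0.6],[0,0,0,0,0,0.003,0.6]]'
```

```text
time_s: 6.18
ee_pos: [0.4863, -0.3057, 0.0365]
orientation: [-90.1, -0.1, -9.1]
contact_force: [-4.3, -3.5, 7.4]
opening: 0.341
time_s: 6.6
ee_pos: [0.4871, -0.3009, 0.0365]
orientation: [-90.0, -0.1, -9.0]
contact_force: [-3.1, 1.2, 9.2]
opening: 0.339
```

```bash
python3 -m inch '[[0,0,0,0,0,0.0005,0.6],[0,0,0,0,0,0.001,0.6],[0,0,0,0,0,0.001,0.6],[0,0,0,0,0,0.001,0.6],[0,0,0,0,0,0.001,0.6]]'
python3 -m inch '[[0,0,0,0,0,0.0005,0.6],[0,0,0,0,0,0.001,0.6],[0,0,0,0,0,0.001,0.6],[0,0,0,0,0,0.001,0.6],[0,0,0,0,0,0.001,0.6]]'
```

```text
time_s: 7.02
ee_pos: [0.4871, -0.3006, 0.0365]
orientation: [-90.0, -0.1, -9.0]
contact_force: [-3.1, -0.2, 7.8]
opening: 0.342
time_s: 7.43
ee_pos: [0.4873, -0.2997, 0.0365]
orientation: [-90.1, -0.1, -9.0]
contact_force: [-3.6, -0.4, 8.3]
opening: 0.337
```

```bash
python3 -m inch '[[0,0,0,0,0,0,-0.4],[0,0,0,0,0,0,-0.4],[0,0,0,0,0,0,-0.4],[0,0,0,0,0,0,-0.4],[0,0,0,0,0,0,-0.4]]'
python3 -m inch '[[0,0,0,0,0,-0.006,-0.4],[0,0,0,0,0,-0.012,-0.4],[0,0,0,0,0,-0.018,-0.4],[0,0,0,0,0,-0.024,-0.4],[0,0,0,0,0,-0.03,-0.4]]'
python3 -m inch '[[0,0,0,0,0,0,-0.4],[0,0,0,0,0,0,-0.4],[0,0,0,0,0,0,-0.4],[0,0,0,0,0,0,-0.4],[0,0,0,0,0,0,-0.4]]'
python3 - <<'E'
from h import *
from rig import readout, eyes
print(readout.get_obs()['ee_pos'])
for n in ("wrist","top","side"):cv2.imwrite(f"pics/{n}4.png",eyes.get_image(n)["color"])
a=cv2.imread("pics/wrist4.png");b=cv2.resize(cv2.imread("pics/side4.png")[225:325,285:395],(440,400),interpolation=cv2.INTER_CUBIC)
cv2.imwrite("pics/j4.png",cv2.hconcat([a[:,150:510],b]))
E
```

```text
time_s: 7.85
ee_pos: [0.4874, -0.2988, 0.0353]
orientation: [-90.0, -0.0, -9.0]
contact_force: [-0.3, 0.0, -0.1]
opening: 0.699
time_s: 8.27
ee_pos: [0.4821, -0.3296, 0.0353]
orientation: [-90.0, 0.0, -9.0]
contact_force: [-0.3, 0.1, -0.4]
opening: 0.698
time_s: 8.68
ee_pos: [0.4826, -0.3281, 0.0353]
orientation: [-90.0, 0.0, -9.0]
contact_force: [-1.1, -0.8, 0.0]
opening: 0.701
[ 0.48258466 -0.32813609  0.03530201]
```

View pics/j4.png

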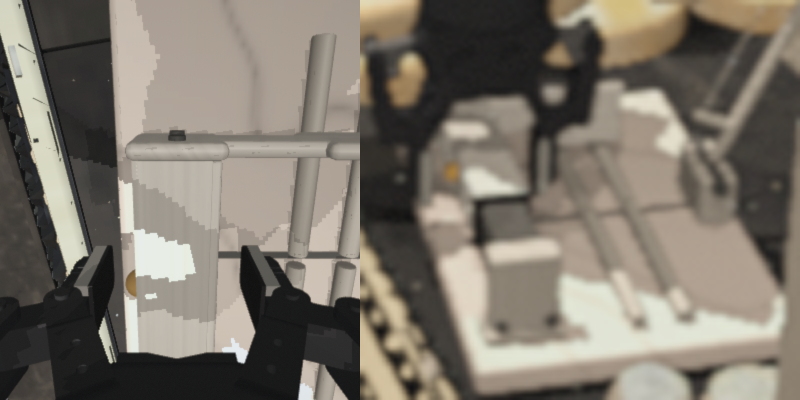

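The button is visibly out again at wrist pixel (282,285), level with the pads, and the tube has advanced. Second stroke.

```bash
python3 -m inch '[[0,0,0,0,0,0,0],[0,0,0,0,0,0,0.1],[0,0,0,0,0,0,0.15],[0,0,0,0,0,0,0.2],[0,0,0,0,0,0,0.25]]'
python3 -m inch '[[0,0,0,0,0,0,0.3],[0,0,0,0,0,0,0.35],[0,0,0,0,0,0,0.4],[0,0,0,0,0,0,0.5],[0,0,0,0,0,0,0.6]]'
python3 -m inch '[[0,0,0,0,0,0.002,0.6],[0,0,0,0,0,0.004,0.6],[0,0,0,0,0,0.006,0.6],[0,0,0,0,0,0.008,0.6],[0,0,0,0,0,0.01,0.6]]'
python3 -m inch '[[0,0,0,0,0,0.002,0.6],[0,0,0,0,0,0.004,0.6],[0,0,0,0,0,0.006,0.6],[0,0,0,0,0,0.008,0.6],[0,0,0,0,0,0.01,0.6]]'
```

```text
time_s: 9.25
ee_pos: [0.4815, -0.3284, 0.0353]
orientation: [-90.0, 0.1, -9.0]
contact_force: [-4.7, 1.1, 4.2]
opening: 0.377
time_s: 9.67
ee_pos: [0.4825, -0.3286, 0.0356]
orientation: [-90.0, -0.0, -9.0]
contact_force: [-1.4, 2.0, 4.7]
opening: 0.343
time_s: 10.08
ee_pos: [0.4836, -0.3224, 0.0357]
orientation: [-90.3, -0.1, -9.1]
contact_force: [-2.4, -12.7, -2.6]
opening: 0.342
time_s: 10.5
ee_pos: [0.4854, -0.3108, 0.0356]
orientation: [-90.2, -0.1, -9.1]
contact_force: [-3.1, -6.8, 1.6]
opening: 0.344
```

```bash
python3 -m inch '[[0,0,0,0,0,0.001,0.6],[0,0,0,0,0,0.002,0.6],[0,0,0,0,0,0.003,0.6],[0,0,0,0,0,0.004,0.6],[0,0,0,0,0,0.005,0.6]]'
python3 -m inch '[[0,0,0,0,0,0.001,0.6],[0,0,0,0,0,0.002,0.6],[0,0,0,0,0,0.003,0.6],[0,0,0,0,0,0.003,0.6],[0,0,0,0,0,0.003,0.6]]'
python3 -m inch '[[0,0,0,0,0,0.0005,0.6],[0,0,0,0,0,0.001,0.6],[0,0,0,0,0,0.001,0.6],[0,0,0,0,0,0.001,0.6],[0,0,0,0,0,0.001,0.6]]'
python3 -m inch '[[0,0,0,0,0,0.0005,0.6],[0,0,0,0,0,0.001,0.6],[0,0,0,0,0,0.001,0.6],[0,0,0,0,0,0.001,0.6],[0,0,0,0,0,0.001,0.6]]'
```

```text
time_s: 10.92
ee_pos: [0.4863, -0.3053, 0.0356]
orientation: [-90.1, -0.1, -9.1]
contact_force: [-3.4, -4.5, 2.9]
opening: 0.347
time_s: 11.33
ee_pos: [0.4872, -0.3, 0.0355]
orientation: [-89.9, -0.0, -9.0]
contact_force: [-0.5, 2.2, 7.6]
opening: 0.34
time_s: 11.75
ee_pos: [0.4873, -0.2995, 0.0355]
orientation: [-90.0, -0.0, -9.0]
contact_force: [-1.9, -0.4, 6.1]
opening: 0.342
time_s: 12.17
ee_pos: [0.4874, -0.2986, 0.0355]
orientation: [-90.0, -0.0, -9.0]
contact_force: [-1.9, -1.2, 6.7]
opening: 0.345
```

```bash
python3 -m inch '[[0,0,0,0,0,0,-0.4],[0,0,0,0,0,0,-0.4],[0,0,0,0,0,0,-0.4],[0,0,0,0,0,0,-0.4],[0,0,0,0,0,0,-0.4]]'
python3 -m inch '[[0,0,0,0,-0.03,0,-0.4],[0,0,0,0,-0.06,0,-0.4],[0,0,0,0,-0.1,0,-0.4],[0,0,0,0,-0.14,0,-0.4],[0,0,0,0,-0.165,0,-0.4]]'
python3 -m inch '[[0,0,0,0,0,0,-0.4],[0,0,0,0,0,0,-0.4],[0,0,0,0,0,0,-0.4],[0,0,0,0,0,0,-1],[0,0,0,0,0,0,-1]]'
python3 - <<'E'
from h import *
from rig import readout, eyes
s=readout.get_obs();print(s['ee_pos'],s['orientation'])
cv2.imwrite("pics/w5.png",eyes.get_image("wrist")["color"])
E
```

```text
time_s: 12.58
ee_pos: [0.4873, -0.2987, 0.0352]
orientation: [-90.0, 0.0, -9.0]
contact_force: [-0.0, -0.2, -0.0]
opening: 0.696
time_s: 13.0
ee_pos: [0.4876, -0.2997, 0.204]
orientation: [-90.1, -0.2, -9.0]
contact_force: [1.2, -0.8, -0.5]
opening: 0.7
time_s: 13.42
ee_pos: [0.4866, -0.2985, 0.199]
orientation: [-90.0, 0.1, -9.0]
contact_force: [0.3, 0.2, 0.3]
opening: 0.954
[ 0.48657869 -0.29850605  0.19903658] [-89.96265379   0.12947237  -8.99407984]
```

View pics/w5.png

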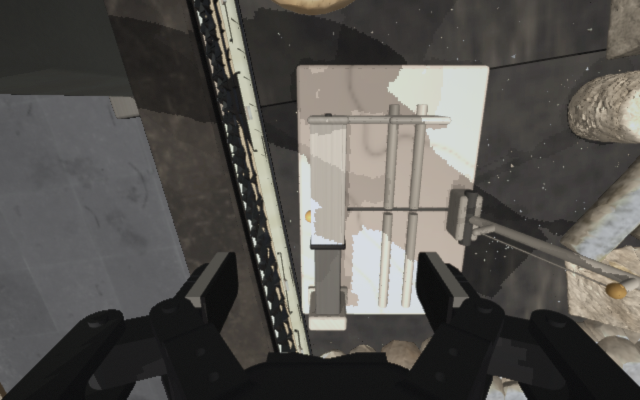

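The button is out at (308,216) with the stop fully drawn. The plate face is at row ~124, and the bars run (395,105)/(420,105) to (384,305)/(408,305). Next I'll compute the targets and go to the log.

Run:
```python
from h import *
p=np.array([0.48657869,-0.29850605,0.19903658]);o=[-89.9627,.1295,-8.994]
W=lambda u,z:atz(wray(u,p,o),z)
im=cv2.imread("pics/w5.png");h=cv2.cvtColor(im,cv2.COLOR_BGR2HSV)
a=np.argwhere(cv2.inRange(h[205:228,300:316],(12,110,90),(38,255,255))).mean(0)[::-1]+[300,205]
ex=np.array([np.cos(np.radians(-9)),np.sin(np.radians(-9))]);ey=np.array([-ex[1],ex[0]])
f=lambda q:(q[:2]@ex,q[:2]@ey)
print("btn",a,np.round(f(W(a,.058)),4))
for n,u,z in(("b1",(395,105),.032),("b2",(421.5,105),.032),("b3",(384,303),.032),("b4",(409,303),.032),("plate",(380,124),.074),("tubeL",(310,130),.073),("tubeR",(346,130),.073),("tL2",(310,240),.073),("tR2",(345,240),.073)):
    print(n,np.round(f(W(u,z)),4))
L=atz(ray("top",(310.3,231.9)),.03);print("log",L)
chain(((.52,-.1,.23),18),((.545,.02,.22),44),((L[0],L[1],.2),44))
```

```text
btn [307.61904762 215.04761905] [ 0.5091 -0.2476]
b1 [ 0.5895 -0.1496]
b2 [ 0.6138 -0.1496]
b3 [ 0.5901 -0.3603]
b4 [ 0.6178 -0.3602]
plate [ 0.5699 -0.1637]
tubeL [ 0.5133 -0.1685]
tubeR [ 0.5426 -0.1685]
tL2 [ 0.5118 -0.266 ]
tR2 [ 0.5434 -0.266 ]
log [0.54993369 0.09308297 0.03      ]
[-0.0009, -0.4712, -0.0019, 0.0018, -0.0307, 0.2014]
[-0.0, -0.4538, 0.0, 0.0609, 0.01, 0.1064]
[0.0, 0.0, 0.0, 0.0543, 0.02, 0.0491]
```

```bash
python3 -m inch '[[0,-0.094,0,0,-0.03,0.04,-1],[0,-0.188,0,0,-0.03,0.08,-1],[0,-0.282,0,0.001,-0.03,0.12,-1],[0,-0.376,0,0.002,-0.03,0.16,-1],[0,-0.47,0,0.002,-0.03,0.2,-1]]'
python3 -m inch '[[0,-0.09,0,0.012,0.002,0.021,-1],[0,-0.18,0,0.024,0.004,0.042,-1],[0,-0.27,0,0.036,0.006,0.063,-1],[0,-0.36,0,0.048,0.008,0.085,-1],[0,-0.454,0,0.061,0.01,0.106,-1]]'
python3 -m inch '[[0,0,0,0.014,0.005,0.012,-1],[0,0,0,0.028,0.01,0.024,-1],[0,0,0,0.041,0.015,0.036,-1],[0,0,0,0.054,0.02,0.049,-1],[0,0,0,0.054,0.02,0.049,-1]]'
python3 -m inch '[[0,0,0,0,0,0,-1],[0,0,0,0,0,0,-1],[0,0,0,0,0,0,-1],[0,0,0,0,0,0,-1],[0,0,0,0,0,0,-1]]'
python3 - <<'E'
from h import *
from rig import readout, eyes
s=readout.get_obs();print(s['ee_pos'],s['orientation'])
cv2.imwrite("pics/w6.png",eyes.get_image("wrist")["color"])
E
```

```text
time_s: 13.88
ee_pos: [0.5203, -0.1002, 0.23]
orientation: [-90.0, 0.0, 18.2]
contact_force: [1.5, -0.0, -0.7]
opening: 0.997
time_s: 14.3
ee_pos: [0.5454, 0.0189, 0.2195]
orientation: [-90.0, 0.1, 44.2]
contact_force: [1.1, -0.7, -0.9]
opening: 1.002
time_s: 14.72
ee_pos: [0.5497, 0.0948, 0.1984]
orientation: [-89.8, 0.1, 44.2]
contact_force: [0.5, 0.6, -0.0]
opening: 1.004
time_s: 15.13
ee_pos: [0.5507, 0.0896, 0.2005]
orientation: [-90.0, -0.0, 43.9]
contact_force: [-0.1, 0.9, 0.2]
opening: 1.001
[0.55071107 0.08959521 0.20047519] [-9.00173757e+01 -6.96850879e-03  4.38713093e+01]
```

View pics/w6.png

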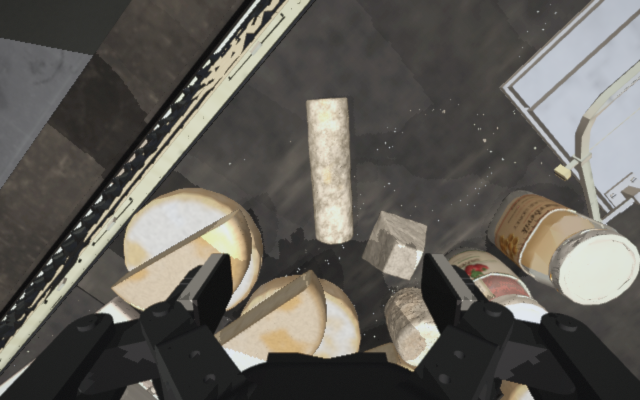

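The log lies from (327,98) to (334,241), clear of its neighbours. That puts its centre about +4 mm in tool x and +4 mm in tool z, turned 3°. I'll descend and grip.

```bash
python3 -m inch '[[0,-0.053,0,0.004,0.03,0.004,-0.6],[0,-0.053,0,0.004,0.06,0.004,-0.6],[0,-0.053,0,0.004,0.09,0.004,-0.6],[0,-0.053,0,0.004,0.12,0.004,-0.6],[0,-0.053,0,0.004,0.14,0.004,-0.6]]'
python3 -m inch '[[0,0,0,0,0.015,0,-0.6],[0,0,0,0,0.03,0,-0.6],[0,0,0,0,0.045,0,-0.6],[0,0,0,0,0.053,0,-0.6],[0,0,0,0,0.053,0,-0.6]]'
python3 -m inch '[[0,0,0,0,0,0,-0.4],[0,0,0,0,0,0,-0.2],[0,0,0,0,0,0,-0.1],[0,0,0,0,0,0,0],[0,0,0,0,0,0,0.1]]'
python3 -m inch '[[0,0,0,0,0,0,0.2],[0,0,0,0,0,0,0.3],[0,0,0,0,0,0,0.3],[0,0,0,0,0,0,0.3],[0,0,0,0,0,0,0.3]]'
python3 -m inch '[[0,0,0,0,-0.02,0,0.3],[0,0,0,0,-0.04,0,0.3],[0,0,0,0,-0.07,0,0.3],[0,0,0,0,-0.11,0,0.3],[0,0,0,0,-0.15,0,0.3]]'
python3 -m inch '[[0,0,0,0,-0.02,0,0.3],[0,0,0,0,-0.04,0,0.3],[0,0,0,0,-0.05,0,0.3],[0,0,0,0,-0.05,0,0.3],[0,0,0,0,-0.05,0,0.3]]'
python3 - <<'E'
from h import *
from rig import readout, eyes
s=readout.get_obs();print(s['ee_pos'],s['orientation'])
cv2.imwrite("pics/w7.png",eyes.get_image("wrist")["color"])
chain(((.55,-.03,.22),22),((.558,-.2,.21),-9),((.5586,-.3279,.13),-9))
E
```

```text
time_s: 15.6
ee_pos: [0.5498, 0.0957, 0.058]
orientation: [-89.9, 0.1, 47.0]
contact_force: [0.3, 0.4, -0.1]
opening: 0.797
time_s: 16.02
ee_pos: [0.5499, 0.0957, 0.0059]
orientation: [-89.9, 0.1, 47.0]
contact_force: [-0.4, -0.2, 0.9]
opening: 0.796
time_s: 16.43
ee_pos: [0.5509, 0.096, 0.0084]
orientation: [-90.0, -0.0, 47.0]
contact_force: [-1.7, -0.6, 7.7]
opening: 0.462
time_s: 16.85
ee_pos: [0.551, 0.096, 0.0084]
orientation: [-90.0, -0.0, 47.0]
contact_force: [-2.0, -1.3, 9.4]
opening: 0.461
time_s: 17.27
ee_pos: [0.5498, 0.0959, 0.1587]
orientation: [-90.0, 0.1, 47.0]
contact_force: [1.5, 0.3, -1.9]
opening: 0.46
time_s: 17.68
ee_pos: [0.5505, 0.0961, 0.2069]
orientation: [-90.0, -0.0, 47.0]
contact_force: [-0.3, 0.1, -1.9]
opening: 0.461
[0.55045094 0.09614952 0.20692763] [-8.99935872e+01 -5.27833337e-03  4.69928160e+01]
[-0.0006, 0.4362, -0.0015, -0.0922, -0.0138, -0.0859]
[0.0, 0.5411, -0.0, -0.0563, 0.01, -0.1606]
[0.0, 0.0, 0.0, 0.0206, 0.08, -0.1262]
```

View pics/w7.png

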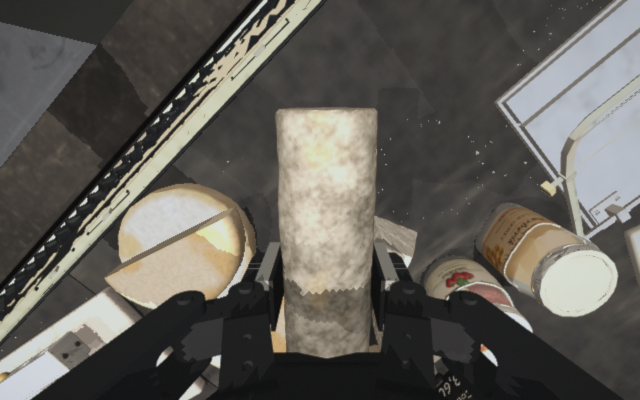

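The log is held squarely, with its near end at row 108, about 71 mm ahead of the TCP. I'll carry it over to the cradle.

```bash
python3 -m inch '[[0,0.088,0,-0.018,-0.003,-0.017,0.3],[0,0.175,0,-0.037,-0.006,-0.034,0.3],[0,0.262,0,-0.055,-0.009,-0.051,0.3],[0,0.349,0,-0.074,-0.012,-0.069,0.3],[0,0.436,0,-0.092,-0.014,-0.086,0.3]]'
python3 -m inch '[[0,0.108,0,-0.011,0.002,-0.032,0.3],[0,0.216,0,-0.022,0.004,-0.064,0.3],[0,0.325,0,-0.034,0.006,-0.096,0.3],[0,0.433,0,-0.045,0.008,-0.128,0.3],[0,0.541,0,-0.056,0.01,-0.161,0.3]]'
python3 -m inch '[[0,0,0,0.004,0,-0.03,0.3],[0,0,0,0.009,0.01,-0.06,0.3],[0,0,0,0.014,0.03,-0.09,0.3],[0,0,0,0.018,0.055,-0.115,0.3],[0,0,0,0.0205,0.07,-0.128,0.3]]'
python3 -m inch '[[0,0,0,0,0,0,0.3],[0,0,0,0,0,0,0.3],[0,0,0,0,0,0,0.3],[0,0,0,0,0,0,0.3],[0,0,0,0,0,0,0.3]]'
python3 - <<'E'
from h import *
from rig import readout, eyes
s=readout.get_obs();print(s['ee_pos'],s['orientation'])
chain(((.5583,-.3299,.041),-9))
cv2.imwrite("pics/w8.png",eyes.get_image("wrist")["color"])
E
```

```text
time_s: 18.15
ee_pos: [0.5499, -0.0312, 0.2198]
orientation: [-90.0, 0.2, 21.8]
contact_force: [1.1, -0.6, -2.6]
opening: 0.467
time_s: 18.57
ee_pos: [0.5583, -0.2013, 0.2093]
orientation: [-90.0, 0.2, -9.3]
contact_force: [1.2, 0.9, -1.0]
opening: 0.46
time_s: 18.98
ee_pos: [0.5568, -0.333, 0.1371]
orientation: [-90.1, 0.3, -9.2]
contact_force: [-0.8, -0.7, -1.3]
opening: 0.456
time_s: 19.4
ee_pos: [0.5602, -0.3287, 0.142]
orientation: [-90.0, -0.1, -8.9]
contact_force: [-0.1, 0.2, -1.6]
opening: 0.462
[ 0.5602038  -0.32868747  0.14197785] [-8.99916122e+01 -6.32060942e-02 -8.90166005e+00]
[-0.0001, 0.0017, 0.0011, -0.0018, 0.101, -0.0015]
```

View pics/w8.png

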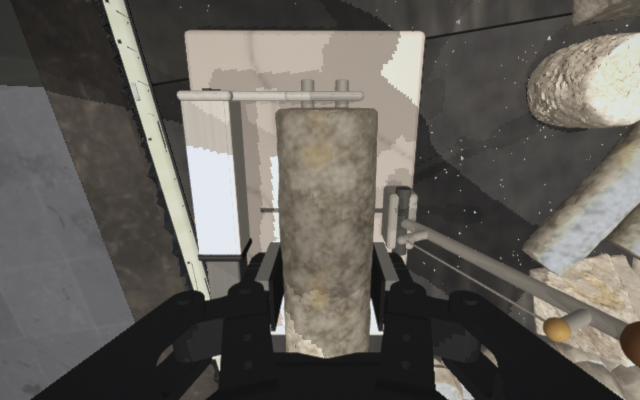

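The log is over the cradle about 3 mm short of the plate (row 100). The hinge block is to the right at (400,215), so I'll keep the jaw opening small on release. Descend.

```bash
python3 -m inch '[[0,0,0,-0.002,0.015,-0.0015,0.3],[0,0,0,-0.002,0.03,-0.0015,0.3],[0,0,0,-0.002,0.045,-0.0015,0.3],[0,0,0,-0.002,0.06,-0.0015,0.3],[0,0,0,-0.002,0.075,-0.0015,0.3]]'
python3 -m inch '[[0,0,0,0,0.008,0,0.3],[0,0,0,0,0.014,0,0.3],[0,0,0,0,0.02,0,0.3],[0,0,0,0,0.024,0,0.3],[0,0,0,0,0.024,0,0.3]]'
python3 -m inch '[[0,0,0,0,0,0,0.3],[0,0,0,0,0,0,0.3],[0,0,0,0,0,0,0.3],[0,0,0,0,0,0,0.3],[0,0,0,0,0,0,0.3]]'
```

```text
time_s: 19.87
ee_pos: [0.5578, -0.3303, 0.0664]
orientation: [-90.0, -0.1, -8.9]
contact_force: [0.2, 0.5, -0.7]
opening: 0.458
time_s: 20.28
ee_pos: [0.5572, -0.3307, 0.042]
orientation: [-90.0, 0.0, -9.0]
contact_force: [-0.3, 0.3, -1.8]
opening: 0.457
time_s: 20.7
ee_pos: [0.5574, -0.331, 0.0426]
orientation: [-90.0, -0.0, -9.0]
contact_force: [-0.6, 0.8, -1.1]
opening: 0.46
```

```bash
python3 -m inch '[[0,0,0,0,0.001,0,0.3],[0,0,0,0,0.002,0,0.3],[0,0,0,0,0.003,0,0.3],[0,0,0,0,0.003,0,0.3],[0,0,0,0,0.003,0,0.3]]'
python3 -m inch '[[0,0,0,0,0,0.001,0.3],[0,0,0,0,0,0.002,0.3],[0,0,0,0,0,0.003,0.3],[0,0,0,0,0,0.003,0.3],[0,0,0,0,0,0.003,0.3]]'
python3 -m inch '[[0,0,0,0,0,0.0005,0.3],[0,0,0,0,0,0.001,0.3],[0,0,0,0,0,0.0015,0.3],[0,0,0,0,0,0.0015,0.3],[0,0,0,0,0,0.0015,0.3]]'
```

```text
time_s: 21.12
ee_pos: [0.5575, -0.3311, 0.0398]
orientation: [-90.0, -0.0, -9.0]
contact_force: [-0.6, 1.1, 5.2]
opening: 0.462
time_s: 21.53
ee_pos: [0.5583, -0.3286, 0.0397]
orientation: [-90.1, -0.1, -9.0]
contact_force: [1.9, -4.4, 4.4]
opening: 0.461
time_s: 21.95
ee_pos: [0.5584, -0.3267, 0.0397]
orientation: [-90.0, -0.1, -9.0]
contact_force: [3.4, -2.4, 1.2]
opening: 0.46
```

```bash
python3 -m inch '[[0,0,0,0,0,0.0005,0.3],[0,0,0,0,0,0.001,0.3],[0,0,0,0,0,0.001,0.3],[0,0,0,0,0,0.001,0.3],[0,0,0,0,0,0.001,0.3]]'
python3 -m inch '[[0,0,0,0,0,0.0005,0.3],[0,0,0,0,0,0.001,0.3],[0,0,0,0,0,0.001,0.3],[0,0,0,0,0,0.001,0.3],[0,0,0,0,0,0.001,0.3]]'
python3 -c "
from rig import eyes;import cv2
cv2.imwrite('pics/w9.png',eyes.get_image('wrist')['color'][60:300,140:460])"
```

```text
time_s: 22.37
ee_pos: [0.5586, -0.3258, 0.0397]
orientation: [-90.0, -0.1, -9.0]
contact_force: [3.5, -4.0, 7.6]
opening: 0.461
time_s: 22.78
ee_pos: [0.5586, -0.3251, 0.0397]
orientation: [-90.0, -0.1, -9.0]
contact_force: [1.7, -3.5, 7.6]
opening: 0.459
```

```bash
python3 -m inch '[[0,0,0,0,0,0.0005,0.3],[0,0,0,0,0,0.001,0.3],[0,0,0,0,0,0.001,0.3],[0,0,0,0,0,0.001,0.3],[0,0,0,0,0,0.001,0.3]]'
python3 - <<'E'
from h import *
from rig import eyes
im=eyes.get_image("wrist")["color"];cv2.imwrite("pics/w10.png",im)
g=cv2.cvtColor(im,cv2.COLOR_BGR2GRAY)
for a,b in((285,300),(310,345),(352,368)):
    print(a,g[84:124,a:b].mean(1).astype(int).tolist())
E
```

```text
time_s: 23.25
ee_pos: [0.5587, -0.3242, 0.0397]
orientation: [-90.1, -0.1, -9.0]
contact_force: [2.9, -4.6, 7.4]
opening: 0.46
285 [125, 125, 125, 126, 125, 124, 118, 113, 128, 142, 147, 150, 152, 151, 158, 160, 154, 145, 136, 135, 131, 126, 123, 119, 105, 88, 88, 93, 98, 102, 105, 109, 112, 115, 117, 119, 121, 123, 123, 123]
310 [141, 141, 141, 141, 140, 140, 136, 117, 129, 145, 150, 153, 156, 156, 159, 161, 156, 147, 140, 136, 131, 126, 123, 119, 106, 92, 106, 112, 114, 115, 120, 123, 125, 127, 130, 132, 130, 127, 125, 123]
352 [128, 128, 128, 128, 128, 128, 127, 116, 130, 147, 152, 155, 157, 158, 159, 160, 156, 149, 144, 138, 132, 126, 123, 119, 107, 91, 89, 95, 97, 96, 98, 99, 101, 102, 104, 105, 106, 106, 106, 107]
```

The seam is at row 109 with no gap between the plate's edge and the log's end. Releasing gently and withdrawing straight up.

```bash
python3 -m inch '[[0,0,0,0,0,0,0.1],[0,0,0,0,0,0,0.05],[0,0,0,0,0,0,0],[0,0,0,0,0,0,-0.08],[0,0,0,0,0,0,-0.15]]'
python3 -m inch '[[0,0,0,0,0,0,-0.15],[0,0,0,0,0,0,-0.15],[0,0,0,0,-0.005,0,-0.15],[0,0,0,0,-0.01,0,-0.15],[0,0,0,0,-0.02,0,-0.15]]'
python3 -m inch '[[0,0,0,0,-0.02,0,-0.15],[0,0,0,0,-0.04,0,-0.15],[0,0,0,0,-0.07,0,-0.15],[0,0,0,0,-0.1,0,-0.15],[0,0,0,0,-0.13,0,-0.15]]'
python3 -m inch '[[0,0,0,0,-0.01,0,-0.15],[0,0,0,0,-0.02,0,-0.15],[0,0,0,0,-0.02,0,-0.15],[0,0,0,0,-0.02,0,-0.15],[0,0,0,0,-0.02,0,-0.15]]'
python3 - <<'E'
from h import *
from rig import eyes,readout
s=readout.get_obs();p,o=s['ee_pos'],s['orientation'];print(p,o)
im=eyes.get_image("wrist")["color"];cv2.imwrite("pics/w11.png",im);h=cv2.cvtColor(im,cv2.COLOR_BGR2HSV);g=cv2.cvtColor(im,cv2.COLOR_BGR2GRAY)
ex=np.array([np.cos(np.radians(-9)),np.sin(np.radians(-9))]);ey=np.array([-ex[1],ex[0]])
f=lambda u,z:np.round(atz(wray(u,p,o),z)[:2]@np.c_[ex,ey],4)
R=Ro.from_euler('xyz',o,degrees=True).as_matrix()
def px(xs,ys,z):
    q=xs*ex+ys*ey;c=WM[:,:3].T@(R.T@(np.r_[q,z]-p)-WM[:,3]);return np.round(c[:2]/c[2]*323.52+[326.5,197.6],1)
print("expected plate face",px(.603,-.163,.074),"btn",px(.509,-.248,.058),"log ends",px(.603,-.163,.06),px(.603,-.307,.06))
a=np.argwhere(cv2.inRange(h,(12,110,90),(38,255,255)))
n,l,st,ce=cv2.connectedComponentsWithStats(cv2.inRange(h,(12,110,90),(38,255,255)));
for c,t in zip(ce[1:],st[1:]):
    if t[4]>8 and c[0]<330: print("yellow",c.round(1),t[4],f(c,.058))
u,v=px(.603,-.163,.074).astype(int)
print("cols",[g[v-14:v+16,k:k+8].mean(1).astype(int).tolist() for k in(u-10,u+5)])
for zz,ys in((.05,-.18),(.05,-.22),(.05,-.26),(.05,-.29)):
    a,b=px(.56,ys,zz),px(.646,ys,zz);r=int((a[1]+b[1])/2);print(ys,int(a[0]),g[r,int(a[0]):int(b[0])].tolist())
E
```

```text
time_s: 23.72
ee_pos: [0.5575, -0.3221, 0.0385]
orientation: [-89.9, 0.2, -9.0]
contact_force: [-0.8, 0.4, -0.7]
opening: 0.577
time_s: 24.13
ee_pos: [0.5579, -0.3232, 0.0592]
orientation: [-90.0, 0.1, -9.0]
contact_force: [-0.4, 0.5, 0.4]
opening: 0.574
time_s: 24.55
ee_pos: [0.5581, -0.3236, 0.1917]
orientation: [-90.0, -0.0, -9.0]
contact_force: [0.2, -0.6, -0.3]
opening: 0.575
time_s: 24.97
ee_pos: [0.5579, -0.3229, 0.208]
orientation: [-90.0, 0.1, -9.0]
contact_force: [-0.4, -0.3, -0.1]
opening: 0.575
[ 0.55788602 -0.3229434   0.20802464] [-89.95369832   0.11321502  -8.98900439]
expected plate face [328.9 106.2] btn [229.3 199.3] log ends [328.8 105.9] [328.6 256.8]
cols [[134, 134, 134, 134, 135, 134, 128, 148, 155, 160, 144, 131, 120, 94, 106, 116, 120, 124, 121, 117, 116, 119, 121, 121, 122, 126, 128, 126, 124, 126], [129, 129, 128, 127, 125, 125, 128, 150, 156, 161, 145, 131, 120, 93, 101, 114, 123, 129, 128, 130, 133, 133, 133, 131, 128, 125, 122, 118, 113, 111]]
-0.18 281 [173, 173, 172, 170, 169, 166, 162, 157, 157, 158, 159, 162, 165, 168, 170, 170, 172, 172, 173, 173, 1
[... 1018 characters left out ...]
 125, 119, 114, 117, 120, 119, 113, 110, 107, 111, 118, 123, 124, 123, 122, 128, 131, 129, 120, 111, 106, 112, 127, 129, 130, 122, 111, 99, 83, 79, 101, 170, 176, 179, 179, 179, 179, 179, 179, 179, 179, 179, 179, 179, 178, 179, 178, 178, 178, 179, 179, 179, 177]
-0.29 285 [181, 214, 217, 217, 217, 217, 217, 217, 217, 217, 217, 217, 217, 217, 217, 217, 217, 217, 217, 217, 217, 217, 213, 156, 129, 146, 166, 180, 187, 193, 198, 198, 191, 180, 169, 174, 191, 196, 192, 194, 200, 206, 207, 207, 205, 201, 201, 204, 206, 210, 206, 198, 158, 149, 148, 142, 140, 160, 134, 118, 105, 97, 99, 98, 154, 177, 180, 180, 180, 180, 192, 215, 218, 218, 218, 218, 218, 218, 218, 218, 218, 218, 218, 218, 218, 218]
```

Run:
```python
from h import *
im=cv2.imread("pics/w11.png");h=cv2.cvtColor(im,cv2.COLOR_BGR2HSV);g=cv2.cvtColor(im,cv2.COLOR_BGR2GRAY)
print("end",g[240:285,320:336].mean(1).astype(int).tolist())
m=cv2.inRange(h[180:220,210:250],(8,70,50),(40,255,255));a=np.argwhere(m);print(len(a),(a.mean(0)[::-1]+[210,180]) if len(a) else h[190:210:3,222:240:3].tolist())
h5=cv2.cvtColor(cv2.imread("pics/w5.png"),cv2.COLOR_BGR2HSV);a=np.argwhere(cv2.inRange(h5[200:230,295:320],(8,70,50),(40,255,255)));print("before",len(a),a[:,1].min()+295,a[:,1].max()+295)
```

```text
end [189, 188, 191, 195, 197, 195, 194, 187, 181, 180, 182, 187, 189, 194, 195, 196, 194, 187, 181, 181, 202, 205, 205, 203, 202, 202, 203, 206, 206, 206, 204, 204, 204, 203, 202, 205, 205, 205, 202, 202, 203, 205, 205, 205, 205]
15 [226.66666667 200.26666667]
before 52 305 310
```

The final checks agree, so I'm handing in.

```bash
python3 -c "
from rig import order;print(order.close_job())"
```

```text
the job is handed in; nothing more can be done
None
```

I set the stop in its last hole, laid the log in the cradle against the plate, let go and handed the job in at about 25 s of the 67 s allowed. No verdict is reported.

- **Stop:** I squeezed the button flush and slid the tube out in two strokes of about 30 mm each. The forward pull read up to about 13 N on one call and mostly under 7 N. In the pictures the slab had not shifted noticeably after the strokes, and the button stood out of the last hole.
- **Log:** I gripped it across its middle, lowered it into the cradle and nudged it lightly, about 4 N, up to the plate. I then opened the jaws only slightly and rose clear.
- **Last checks:** the wrist image, read by numbers only because the 12-picture limit was used up, agreed with the target:
  - The log is centred on the bars to about 1 mm and parallel to them.
  - Its near end is at the plate with at most about 1 mm of gap, and its far end is where it should be.
  - The button is still visible, though only 15 pixels of it, since the tube partly hid it from that angle.
- **Not confirmed:** during the nudge there was no sharp rise in force on meeting the plate. That contact rests on the image and the geometry.
- **Bystanders:** I did not measure them again at the end; no unexpected contact force showed during the moves.

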